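# Offer up the nutcracker lever to its hinge and hold it for the pin

## Robot

A 6-joint arm with a two-finger parallel gripper is mounted at the origin on the work surface. World frame = base frame: x ahead of the robot, y to its left, z up, the work surface at z = 0. Lengths are in m, angles in rad, forces in N, time in s.
With the tool pointing down it reaches from about 0.3 to 0.75 m from the base axis. Payload 8.5 kg.
Tool frame: the origin (TCP) lies between the finger pads; the fingertips stand 22 mm ahead of it and the grasp point (between the pads) lies 3 mm ahead of it; z points along the fingers, y is the direction in which the jaws open and shut (so a half turn about z gives the same grasp; the last joint's range is limited). The gripper opens to 88 mm and grips with 3 to 60 N. Pads are 18 mm wide; open, the fingers measure 123 mm over their backs; the gripper's body (75 mm by 187 mm) begins 45 mm behind the grasp point.
Start: joints at [-1.546, 0.381, 1.297, -0, 1.464, -0.215], TCP at [0.131, -0.534, 0.261] pointing down, gripper open.
Joint ranges: [-3.11, 3.11], [-0.89, 2.33], [0.22, 2.48], [-1.42, 4.56], [0.17, 2.85], [-2.88, 2.88]. Speed limits (rad/s): [2.39, 2.39, 3.14, 3.14, 3.14, 3.14].

## Interface

Orientations are given as a unit quaternion [w, x, y, z].
In Python, from cell import robot gives the robot as it stands.
- The arm moves only by the tool drive_tool, never from a script. Its argument "commands" is a list that holds one entry, the list of rows, each a list of 4 numbers: the shift along the tool's x, y, z in mm, then the turn about the tool's z in rad. A call has 1 to 10 rows; each row is the pose to reach, as a shift and turn from the pose measured when the call began, along the tool's axes at that moment; what a row does not reach only later rows make up. A row lasts 1/10 s, in which the tool goes at most 50 mm and 8.59 degrees, less where a joint would pass 70% of its speed; a pose out of reach is approached as far as the arm can. A call with a gripper value outside its range is refused whole. "gripper" is the closure in counts, from 0 (fully open) to 255 (shut), set as the call begins (left out, the last holds). The fingers move at their own pace and stop on an object; "force" is the grip in N (left out, the last holds). Time passes only in rows, so rows that repeat a pose let the fingers close. It gives the time, the measured TCP pose, the force and the opening at its end, in the units of the state.
- robot.get_obs(): the state, without advancing time (a new reading comes with each control period).
- robot.capture(name): name is "scene" or "side" or "wrist"; returns a dict with "pixels" (480x640x3 uint8, blue, green, red), "fovy" (degrees; the focal length in pixels is half the picture's height over the tangent of half this angle, whatever the lens; pixels are square), "cx", "cy" (the principal point, pixels), "camera_from_world" (4x4, takes a point from world to camera coordinates); the wrist camera has in their place "tool_from_camera" (4x4, takes a point from camera to tool coordinates, whose origin is the TCP and whose axes are the flange's). Camera axes: x right, y down, z forward; pixel columns grow to the right and rows downward; lengths in m; the calibration is good to about 2 mm. A picture is of the moment at which its call begins: read the wrist's pose just before it. There is no depth.
- robot.sign_off(): hands the job in, once; it reports no verdict.
The state is a dict: "t": time; "q": joint angles; "dq": joint speeds; "joint_torque": joint torques, N m; "eef_pos": TCP position; "tool_rot": TCP orientation; "force": force on the tool from outside, world axes, zero at the start; "wrist_torque": the same for the moment, N m; "width": finger opening in m.
Only numpy, scipy, OpenCV 4.12 (cv2) and the standard library are available. Lean on these libraries where they do the work, as an engineer would, in place of code of your own. Each camera call takes 0.05 s, during which the arm holds its last target. There are 200 camera calls.

## Task

The lever of the bench nutcracker has to go back on its hinge: pick it up off the bench and bring the knuckle of its strap leaf in between the two knuckles of the leaf on top of the post, so that the holes line up ready for the hinge pin, with the lever level, strap uppermost and handle out over the base board. Do not force it against the post, and leave the pin and the other things on the bench where they are. Finish while still holding the lever steady in that place, with the holes in line and no more than light contact between lever and frame: do not let go, as somebody else will push the pin in.

Things in the scene. Friction and masses are not known exactly. Their poses are not given: they have to be found in the camera images.
- lever_grip (a point): Loose lever, 300 mm, 0.19 kg, flat on the bench, strap leaf up. This point: mid-height, mid-width, at its balance point. Pale wood 24 mm wide (y), 22 high (z), from 90 mm behind to 100 mm ahead (+x) of here; then at -x a round handle, 110 mm. Steel strap leaf, 3 mm thick, 20 wide, on top from 18 mm behind here to the +x end. Axes: x along the lever to the knuckle end, z up out of the strap.
- lever_knuckle (a point): Centre of the lever's one knuckle, on its hole's axis: steel tube 16 mm outside, 9 mm bore, 24 mm long along y, across the top of the lever's +x end; 96.8 mm ahead (+x) of and 19 mm above lever_grip, same axes. The wood ends 3.2 mm, the tube 8 mm beyond this point in +x.
- post_knuckles (a point): Hole axis of the two fixed knuckles, midway between them: where the centre of the lever's knuckle belongs. Steel tubes 16 mm outside, 9 mm bore, 31 mm long along y, with a gap of 28 mm between (2 mm to spare each side). Axes: x level, from the lever's side into the post; y along the hole; z up. When matched, the lever's axes are parallel to these. The way in is open from -x and from above.
- post_edge (a point): Middle of the front top edge of the wooden post, 4.7 mm beyond (+x) and 8 mm below post_knuckles, same axes. The post is 48 mm thick, 100 wide; its top carries the fixed leaf, 3 mm thick. With the holes in line, the lever's end stands 1.5 mm off the post's front face and its knuckle 1.5 mm clear of this edge: a lever that just touches either is about 1.5 mm out.
- frame: The wooden frame, screwed down, fixed. Origin on the bench under the middle of the base board: 305 mm long (x), 100 wide, 25 thick. post_knuckles lies 55 mm ahead (+x) and 123 mm above it, same axes. A steel nut cup, 48 mm across, top 60 mm above the bench, stands on the board at the origin; the fitted lever's underside is 93 mm above the bench, its balance point at x = -42 mm, over bare board.
- lever: The whole loose lever, origin under its wood, 30 mm behind (-x) and 11 mm below lever_grip; same axes.
- pin: Bystander: loose steel hinge pin, 8 mm thick, 96 mm long with a bent end, lying on the base board behind the post. Origin at its middle, underside.
- nutbox: Bystander: loose open box of pecans, 230 x 140 x 58 mm, origin under its centre.
- bowl: Bystander: empty white bowl, 130 mm across, 50 mm high, origin under its centre.
- screwdriver: Bystander: screwdriver lying on the far side of the bench, origin under it, handle to its -x.

How it is judged:
On the way:
1. the lever is picked up off the bench in the gripper (height (world z) of lever_grip above 0.04 m and contact force between the fingers and lever above 1 N), for 0.2 s.
At the end, for the whole second after the job is handed in: Lever held still in the fingers, level to 0.1 rad, strap up, handle over the base; knuckle centre within 2.5 mm of the post's hole axis along the lever and in height, 3 mm sideways, axes within 0.06 rad; under 10 N on the frame; pin, box, bowl, screwdriver moved under 20 mm (x of lever_knuckle in the frame of post_knuckles between -0.0025 and 0.0025 m and y of lever_knuckle in the frame of post_knuckles between -0.003 and 0.003 m and z of lever_knuckle in the frame of post_knuckles between -0.0025 and 0.0025 m and angle between the y axis of lever_knuckle and the y axis of post_knuckles, either way round below 0.06 rad and angle between lever_knuckle's own z axis and vertical below 0.1 rad and x of lever_grip in the frame of post_knuckles below -0.08 m and contact force between the fingers and lever above 2 N and contact force between lever and frame below 10 N and linear speed of lever below 0.02 m/s and distance of each of pin, nutbox, bowl, screwdriver from where it was at the start of the episode below 0.02 m); the arm keeps its last pose, push and grip.
It fails at once if the lever is forced against the frame (over 40 N) (contact force between lever and frame above 40 N).
It fails at once if the hinge pin is disturbed (moved over 20 mm) (distance of pin from where it was at the start of the episode above 0.02 m).
It fails at once if the box of pecans is disturbed (moved over 20 mm) (distance of nutbox from where it was at the start of the episode above 0.02 m).
It fails at once if the bowl is disturbed (moved over 20 mm) (distance of bowl from where it was at the start of the episode above 0.02 m).
It fails at once if the screwdriver is disturbed (moved over 20 mm) (distance of screwdriver from where it was at the start of the episode above 0.02 m).
It also fails if it takes over 48 s, if anything falls off the work surface, if the arm or the gripper's body presses on something with over 40 N, if the wrist force passes 120 N, or if a joint passes its speed limit or range.

## Working session

There is one attempt and no reset: what is moved stays moved. The work goes in short steps, Python scripts to look and compute and a tool call to move; the robot and the scene stay as the last step left them, time stands still between calls to the robot, and variables do not carry over. Pictures are saved under pics/ and viewed, about 8 in all and at most 12, crops included, and the job is handed in when it is done.

Besides the shell and the picture viewer there is one more tool, called after "Emit:" by a JSON object that holds its "fn" and its "kwargs", one argument or row to a line. drive_tool: Moves the arm, as the interface text tells. Its arguments: {"type":"object","properties":{"commands":{"type":"array"},"gripper":{"type":"number"},"force":{"type":"number"}},"required":["commands"]}

```bash
mkdir -p pics; ls
cat > h.py <<'E'
import numpy as np, cv2
from cell import robot
from scipy.spatial.transform import Rotation as R
def rot(q): return R.from_quat([q[1],q[2],q[3],q[0]]).as_matrix()
def snap(name, fn=None):
    o=robot.get_obs(); c=robot.capture(name)
    f=240/np.tan(np.radians(c["fovy"])/2)
    if name=="wrist":
        T=np.eye(4); T[:3,:3]=rot(o["tool_rot"]); T[:3,3]=o["eef_pos"]
        W=T@np.array(c["tool_from_camera"])
    else: W=np.linalg.inv(np.array(c["camera_from_world"]))
    d=dict(img=np.array(c["pixels"]),W=W,f=f,cx=c["cx"],cy=c["cy"])
    if fn: cv2.imwrite("pics/"+fn+".png",d["img"]); np.savez("pics/"+fn+".npz",**d)
    return d
def load(fn): return dict(np.load("pics/"+fn+".npz"))
def ray(d,u,v):
    r=d["W"][:3,:3]@np.array([(u-d["cx"])/d["f"],(v-d["cy"])/d["f"],1]); return d["W"][:3,3],r/np.linalg.norm(r)
def onz(d,u,v,z):
    o,r=ray(d,u,v); return o+r*(z-o[2])/r[2]
def proj(d,p):
    p=np.linalg.inv(d["W"])@np.append(p,1); return np.array([d["cx"]+d["f"]*p[0]/p[2],d["cy"]+d["f"]*p[1]/p[2]])
def tri(*rs):
    A=0;b=0
    for o,r in rs:
        P=np.eye(3)-np.outer(r,r); A=A+P; b=b+P@o
    p=np.linalg.solve(A,b); return p,[np.linalg.norm((np.eye(3)-np.outer(r,r))@(p-o)) for o,r in rs]
E
python3 - <<'E'
from h import *
for n in["scene","side","wrist"]:
    d=snap(n,n+"0"); print(n,d["W"].round(3).tolist(),d["f"],d["cx"],d["cy"])
print(robot.get_obs())
E
```

```text
pics
scene [[-0.371, 0.563, -0.738, 1.675], [0.929, 0.235, -0.288, 0.397], [0.011, -0.792, -0.61, 0.976], [0.0, 0.0, 0.0, 1.0]] 549.0728917033841 324.4588637496043 243.08525685920372
side [[1.0, 0.015, 0.023, 0.61], [-0.011, -0.559, 0.829, -1.068], [0.025, -0.829, -0.558, 0.837], [0.0, 0.0, 0.0, 1.0]] 594.5070220671653 311.08545683816965 242.1046829054845
wrist [[0.237, -0.932, -0.273, 0.202], [-0.972, -0.227, -0.065, -0.516], [-0.001, 0.281, -0.96, 0.383], [0.0, 0.0, 0.0, 1.0]] 334.6168925259934 315.48593424425866 242.03297896535437
{'t': 0.15, 'q': array([-1.54634623e+00,  3.81042304e-01,  1.29801485e+00, -4.50695041e-06,
        1.46363226e+00, -2.15304274e-01]), 'dq': array([ 1.06599603e-03, -1.56608961e-03, -2.17358476e-03,  7.02950291e-05,
       -4.03939595e-04,  1.16660121e-03]), 'joint_torque': array([ 2.34332321e-03, -4.38079333e+01, -2.24613100e+01,  7.13349693e-02,
        3.43954540e-02, -9.13352483e-05]), 'eef_pos': array([ 0.13059489, -0.53407506,  0.26030325]), 'tool_rot': array([-5.46101002e-04,  9.92823153e-01,  1.19590495e-01,  5.00209385e-05]), 'force': array([ 0.38818812,  0.6800416 , -0.6966738 ]), 'wrist_torque': array([-0.01904162,  0.00161933,  0.04203081]), 'width': 0.08854865376121794}
```

View pics/scene0.png

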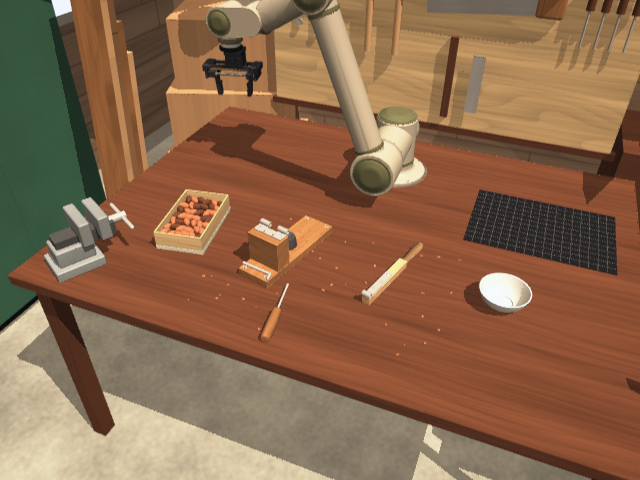

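View pics/side0.png

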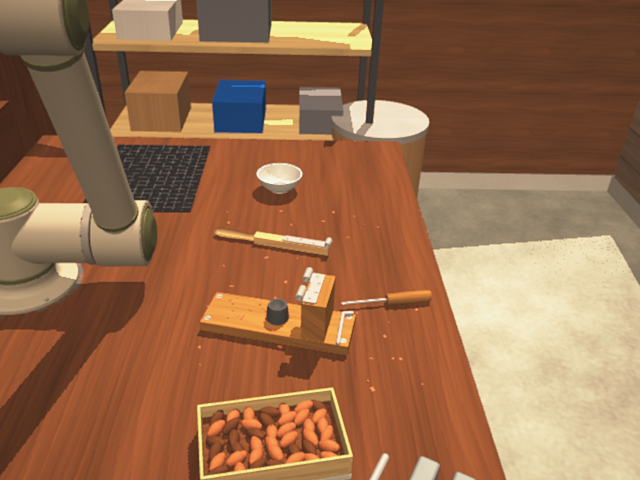

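Scene view: lever from knuckle (368,297) to handle tip (420,245), and frame with post top at (270,232). Side view: lever (216,234) to (329,243), post knuckles near (305,283), cup (278,310).

Run:
```python
from h import *
s=load("scene0");d=load("side0")
P=lambda a,b,n:print(n,*[np.round(x,4) for x in tri(ray(s,*a),ray(d,*b))])
P((420,246),(217,233),"handle tip"); P((369,292),(329,240),"knuckle")
for n,u in(("a",(217,233)),("b",(329,241)),("woodstart",(255,238))): print(n,onz(d,*u,.02).round(3))
for n,u in(("base far-left",(218,295)),("near-left",(203,329)),("near-right",(347,352)),("far-right",(356,313))): print(n,onz(d,*u,.02).round(3))
for fn,c in(("scene0",(225,205,125,90)),("side0",(195,215,170,150))):
    x,y,w,h=c; im=cv2.imread(f"pics/{fn}.png")[y:y+h,x:x+w]; k=600/h if w/h<1.33 else 780/w
    print(fn,k)
    cv2.imwrite(f"pics/{fn}c.png",cv2.resize(im,None,fx=min(4.5,k),fy=min(4.5,k),interpolation=cv2.INTER_CUBIC))
a=cv2.imread("pics/scene0c.png");b=cv2.imread("pics/side0c.png");b=cv2.resize(b,None,fx=.75,fy=.75) if 0 else b
print(a.shape,b.shape)
```

```text
handle tip [0.4067 0.1992 0.006 ] [0.0011 0.0011]
knuckle [0.6859 0.1319 0.0373] [0.0018 0.0018]
a [0.409 0.179 0.02 ]
b [0.689 0.151 0.02 ]
woodstart [0.505 0.159 0.02 ]
base far-left [ 0.441 -0.065  0.02 ]
near-left [ 0.424 -0.173  0.02 ]
near-right [ 0.71  -0.234  0.02 ]
far-right [ 0.735 -0.119  0.02 ]
scene0 6.24
side0 4.0
(405, 562, 3) (600, 680, 3)
```

View pics/side0c.png

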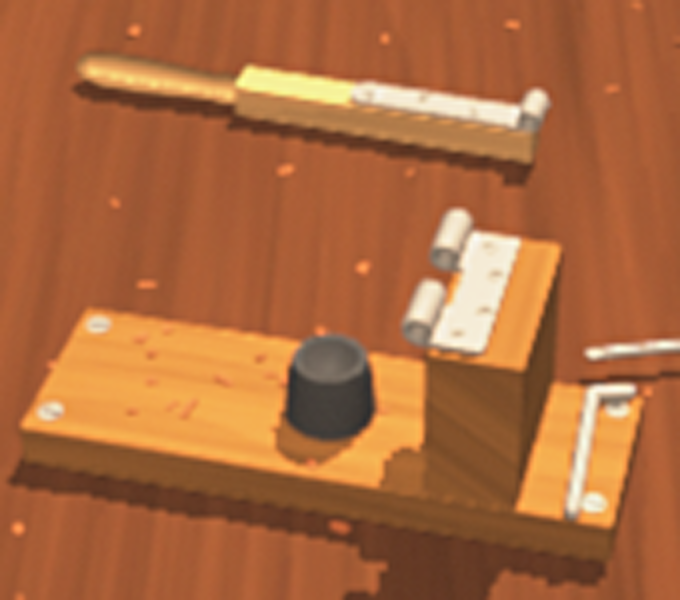

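Side crop shows the base corners, both post knuckles (457,235)/(425,310) and pin behind the post. Moving to look from above the frame with the wrist camera.

Emit:
{"fn": "drive_tool", "kwargs": {
  "commands": [
    [[588, -303, -30, 0.44], [588, -303, -30, 0.44], [588, -303, -30, 0.44], [588, -303, -30, 0.44], [588, -303, -30, 0.44], [588, -303, -30, 0.44], [588, -303, -30, 0.44], [588, -303, -30, 0.44], [588, -303, -30, 0.44], [588, -303, -30, 0.44]]
  ],
  "gripper": 0,
  "force": 30
}}

```text
t: 1.15
eef_pos: [0.5029, -0.21, 0.2831]
tool_rot: [-0.001, 0.995, -0.1, -0.0]
force: [0.7, -0.8, -0.5]
width: 0.0883
```

Emit:
{"fn": "drive_tool", "kwargs": {
  "commands": [
    [[100, -130, 0, 0], [100, -130, 0, 0], [100, -130, 0, 0], [100, -130, 0, 0], [100, -130, 0, 0], [100, -130, 0, 0]]
  ]
}}

```text
t: 1.75
eef_pos: [0.6264, -0.1027, 0.2827]
tool_rot: [-0.001, 0.995, -0.1, -0.001]
force: [0.4, -0.5, -0.2]
width: 0.0881
```

Run:
```python
from h import *
d=snap("wrist","w1"); o=robot.get_obs(); print(o["eef_pos"],o["tool_rot"],np.abs(o["dq"]).max())
```

```text
[ 0.62617224 -0.10317749  0.28304783] [-4.72068690e-04  9.94957561e-01 -1.00294592e-01 -4.72263774e-04] 0.01125339933902801
```

View pics/w1.png

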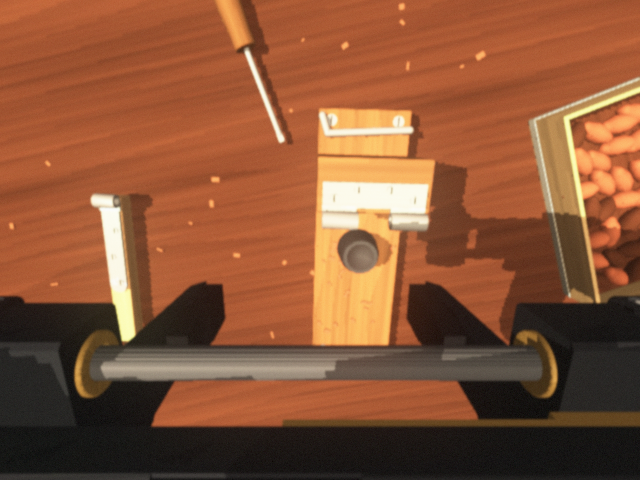

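Wrist view: post knuckles at (341,219) and (410,223), post top edges (320,155)–(435,160), cup (357,250); lever at left, knuckle (106,201), strap running down to (120,290).

Run:
```python
from h import *
d=load("w1"); im=d["img"]; hsv=cv2.cvtColor(im,cv2.COLOR_BGR2HSV)
m=((hsv[...,1]<70)&(hsv[...,2]>110)).astype(np.uint8)*255
def comps(x,y,w,h,minA=60):
    sub=np.zeros_like(m); sub[y:y+h,x:x+w]=m[y:y+h,x:x+w]
    cs,_=cv2.findContours(sub,cv2.RETR_EXTERNAL,cv2.CHAIN_APPROX_NONE)
    for c in cs:
        if cv2.contourArea(c)>minA: print(cv2.contourArea(c),cv2.boundingRect(c),[np.round(t,1) for t in cv2.minAreaRect(c)])
print("lever");comps(80,185,70,120); print("post");comps(310,170,130,70)
a=im[170:245,305:445]; b=im[185:345,80:165]
A=cv2.resize(a,None,fx=4,fy=4,interpolation=cv2.INTER_CUBIC);B=cv2.resize(b,None,fx=1.875*1.0,fy=1.875,interpolation=cv2.INTER_CUBIC)
out=np.zeros((300,800,3),np.uint8); out[:A.shape[0],:A.shape[1]]=A; out[:300,600:600+B.shape[1]]=B
cv2.imwrite("pics/w1c.png",out)
def f(*u,z=.123): return onz(d,*u,z).round(4)
kl,kr=f(340,219.5),f(410,222.5); print("kn",kl,kr,(kl+kr)/2,np.arctan2(*(kl-kr)[:2])*-1)
```

```text
lever
1739.0 (91, 195, 38, 110) [array([115.5, 248.3]), array([113.6,  26.3]), np.float64(77.1)]
post
3880.5 (322, 182, 106, 48) [array([374.5, 205.5]), array([ 47., 105.]), np.float64(90.0)]
kn [ 0.6325 -0.1245  0.123 ] [ 0.6179 -0.1833  0.123 ] [ 0.6252 -0.1539  0.123 ] -0.24337738347065674
```

View pics/w1c.png

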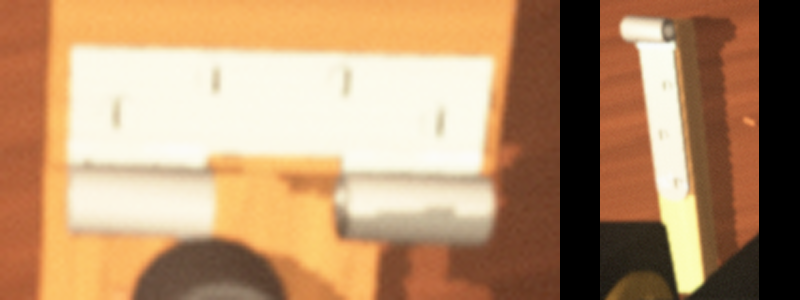

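Run:
```python
from h import *
d=load("w1")
k=onz(d,105.2,200.8,.030); e=onz(d,118.4,287.8,.025); v=(k-e)[:2]; print(k.round(4),e.round(4),np.linalg.norm(v),"exp .1148",np.arctan2(v[1],v[0]))
u=v/np.linalg.norm(v); g=k[:2]-.0968*u; print("grip",g.round(4))
p=onz(d,375.4,221,.123); print("post",p.round(4))
l=onz(d,305+70/4,170+45/4,.117)-onz(d,305+493/4,170+58/4,.117); print("frame yaw",np.arctan2(-l[0],l[1]))
o=robot.get_obs(); M=rot(o["tool_rot"]); t=np.array([*g,.2])-o["eef_pos"]; print("tool delta",(M.T@t*1000).round(1), "yaw",np.arctan2(M[1,0],M[0,0]))
```

```text
[0.685  0.1287 0.03  ] [0.5795 0.1564 0.025 ] 0.10907512664804848 exp .1148 -0.25632271430120407
grip [0.5913 0.1533]
post [ 0.6251 -0.1542  0.123 ]
frame yaw -0.23125112299460554
tool delta [ -85.2 -244.3   83.3] yaw -0.20092661218767624
```

Emit:
{"fn": "drive_tool", "kwargs": {
  "commands": [
    [[-85, -244, 60, 0.055], [-85, -244, 110, 0.055], [-85, -244, 120, 0.055], [-85, -244, 120, 0.055], [-85, -244, 120, 0.055], [-85, -244, 120, 0.055], [-85, -244, 120, 0.055], [-85, -244, 120, 0.055]]
  ]
}}

```text
t: 2.6
eef_pos: [0.5914, 0.152, 0.1638]
tool_rot: [-0.0, 0.992, -0.128, -0.0]
force: [1.0, 0.1, 0.0]
width: 0.088
```

Run:
```python
from h import *
d=snap("wrist","w2"); o=robot.get_obs(); print(o["eef_pos"],o["tool_rot"],np.abs(o["dq"]).max())
```

```text
[0.59184688 0.15146872 0.16426085] [-4.06263031e-04  9.91730276e-01 -1.28338810e-01  2.11460112e-04] 0.01356208379797211
```

View pics/w2.png

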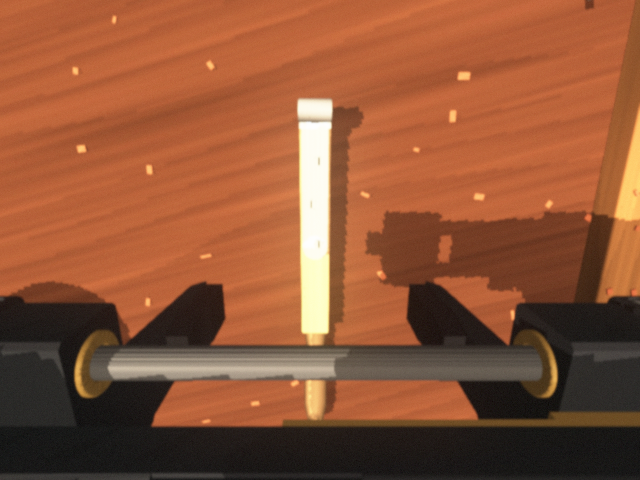

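Lever is centred and aligned: knuckle at (315,110), strap end about (315,256), wood end (315,332).

Run:
```python
from h import *
d=load("w2"); im=d["img"]; hsv=cv2.cvtColor(im,cv2.COLOR_BGR2HSV)
m=(hsv[...,2]>200)&((hsv[...,1]<110)|(hsv[...,0]>20)); 
rows=[]
for v in range(130,330,5):
    x=np.where(m[v,280:350])[0]+280
    if len(x)>10: rows.append((v,x.min(),x.max()))
r=np.array(rows,float); c=(r[:,1]+r[:,2])/2; print(np.polyfit(r[:,0],c,1), (r[:,2]-r[:,1])[::6])
k=onz(d,315.2,110,.030); e=onz(d,315.2,256,.025); w=onz(d,315.2,332.5,.022)
M=rot(robot.get_obs()["tool_rot"]);P=robot.get_obs()["eef_pos"]
for q,off in((k,96.8),(e,-18),(w,-90)): x=M.T@(q-P)*1000; print(x.round(1),"grip x",x[0]-off)
```

```text
[4.19324578e-03 3.13333537e+02] [29. 28. 28. 27. 26. 27. 27.]
[ 95.6  -1.5 134.3] grip x -1.202551962355031
[-16.4  -1.5 139.3] grip x 1.62170730584765
[-89.6  -1.5 142.2] grip x 0.3842775932250788
```

Emit:
{"fn": "drive_tool", "kwargs": {
  "commands": [
    [[0, -1.5, 40, 0], [0, -1.5, 80, 0], [0, -1.5, 110, 0], [0, -1.5, 128, 0], [0, -1.5, 136, 0], [0, -1.5, 138, 0], [0, -1.5, 138, 0], [0, -1.5, 138, 0]]
  ]
}}

```text
t: 3.45
eef_pos: [0.593, 0.1527, 0.0276]
tool_rot: [-0.001, 0.992, -0.129, 0.001]
force: [-0.1, 0.2, -0.3]
width: 0.0876
```

Emit:
{"fn": "drive_tool", "kwargs": {
  "commands": [
    [[0, 0, 0, 0], [0, 0, 0, 0], [0, 0, 0, 0], [0, 0, 0, 0], [0, 0, 0, 0], [0, 0, 0, 0], [0, 0, 0, 0], [0, 0, 0, 0], [0, 0, 0, 0], [0, 0, 0, 0]]
  ],
  "gripper": 255,
  "force": 40
}}

```text
t: 4.45
eef_pos: [0.593, 0.1527, 0.0276]
tool_rot: [-0.001, 0.992, -0.129, 0.001]
force: [-0.3, -0.3, -0.2]
width: 0.0238
```

Emit:
{"fn": "drive_tool", "kwargs": {
  "commands": [
    [[0, 0, -5, 0], [0, 0, -20, 0], [0, 0, -50, 0], [0, 0, -90, 0], [0, 0, -130, 0], [0, 0, -150, 0], [0, 0, -152, 0], [0, 0, -152, 0], [0, 0, -152, 0]]
  ]
}}

```text
t: 5.35
eef_pos: [0.5919, 0.1525, 0.1777]
tool_rot: [-0.0, 0.992, -0.129, -0.0]
force: [-0.5, 0.6, -1.2]
width: 0.0239
```

Run:
```python
from h import *
d=snap("wrist","w3"); o=robot.get_obs(); print(o["eef_pos"],o["tool_rot"],o["width"],o["force"],o["wrist_torque"])
M=rot(o["tool_rot"]); print("yaw",np.arctan2(M[1,0],M[0,0]))
K=np.linalg.inv(d["W"]); print("knuckle nominal px",proj(d,o["eef_pos"]+M@np.array([.0968,0,-.0024])))
# target: TCP 96.8 behind post knuckle estimate, 40mm back & 25 above
y=-.231; f=np.array([np.cos(y),np.sin(y),0]); t=np.array([.6251,-.1542,.1206])-f*.0968-f*.035+np.array([0,0,.03])
print("target",t,(M.T@(t-o["eef_pos"])*1000).round(1))
```

```text
[0.59194737 0.15251109 0.17772521] [-2.60077529e-04  9.91704305e-01 -1.28539437e-01 -3.41415733e-04] 0.023605878936648145 [-0.81209394  0.24420809 -2.00133809] [0.05503857 0.02837699 0.03431773]
yaw -0.2577919814682486
knuckle nominal px [318.16864426  67.27336773]
target [ 0.49680088 -0.12402425  0.1506    ] [-21.5 291.7  27. ]
```

View pics/w3.png

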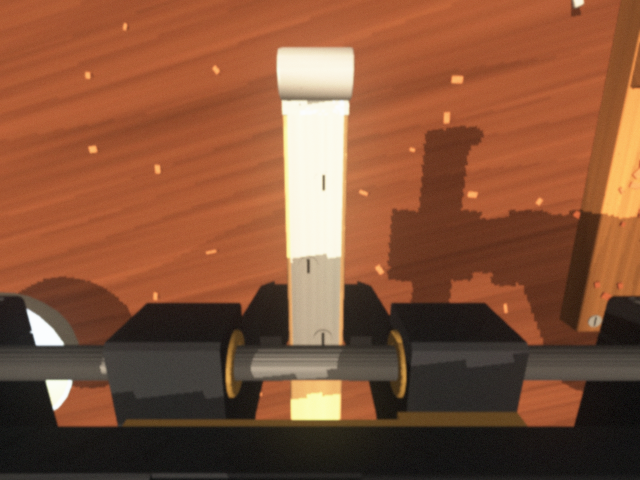

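Lever in hand, knuckle at (315.5,73), straight in the grip. Carry it to just behind and above the post.

Emit:
{"fn": "drive_tool", "kwargs": {
  "commands": [
    [[-2, 50, 0, 0], [-2, 100, 0, -0.01], [-2, 145, 0, -0.027], [-2, 190, 0, -0.027], [-2, 230, 0, -0.027], [-2, 265, 5, -0.027], [-2, 285, 10, -0.027], [-2, 291, 13, -0.027], [-2, 291, 13, -0.027], [-2, 291, 13, -0.027]]
  ]
}}

```text
t: 6.4
eef_pos: [0.516, -0.1274, 0.1643]
tool_rot: [-0.001, 0.993, -0.115, -0.001]
force: [0.3, 0.1, -2.1]
width: 0.0234
```

Run:
```python
from h import *
d=snap("wrist","w4"); o=robot.get_obs(); print(o["eef_pos"],o["tool_rot"],o["width"],o["force"])
M=rot(o["tool_rot"]); print("yaw",np.arctan2(M[1,0],M[0,0]))
```

```text
[ 0.51605934 -0.12725267  0.16451138] [-4.23652124e-04  9.93422290e-01 -1.14506595e-01 -4.62607061e-04] 0.023841864163997008 [-0.20371377  0.56437404 -1.68037165]
yaw -0.22951629957147068
```

View pics/w4.png

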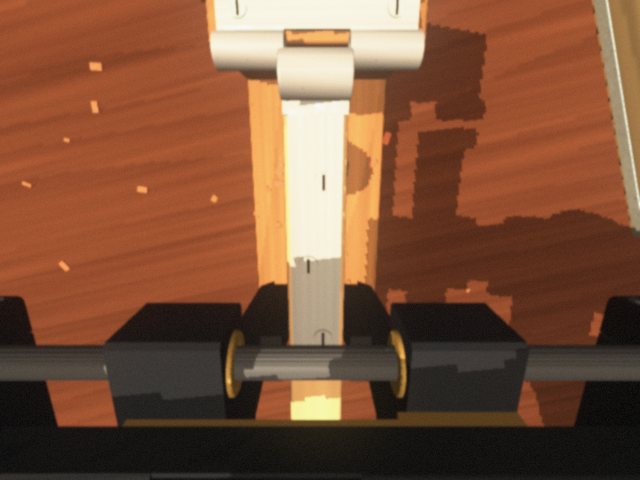

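Post knuckles span 211–424 at row 50 (mid 317.5), lever knuckle centred (315.5,73), above and behind. Compute offsets.

Run:
```python
from h import *
d=load("w4"); im=d["img"]; g=cv2.cvtColor(im,cv2.COLOR_BGR2GRAY).astype(float)
o=robot.get_obs(); M=rot(o["tool_rot"]);P=o["eef_pos"]
for n,u,z in(("postL",(244,50),.123),("postR",(388,50),.123),("post mid",(317.5,50),.123),("lev",(315.5,73),P[2]+.0024)): print(n,(M.T@(onz(d,*u,z)-P)*1000).round(1))
for c in(225,240,255,270,360,375,390,405): 
    s=np.diff(cv2.GaussianBlur(g,(3,3),0)[:100,c]); print(c,s[20:45].argmax()+20,s[50:90].argmin()+50, s[20:45].argmin()+20)
```

```text
postL [112.4 -31.8  41.4]
postR [112.3  31.1  41.4]
post mid [112.3   0.3  41.4]
lev [95.1 -0.6 -2.5]
225 33 66 29
240 32 66 29
255 32 67 29
270 32 68 29
360 32 66 29
375 32 66 29
390 32 66 29
405 32 66 29
```

Emit:
{"fn": "drive_tool", "kwargs": {
  "commands": [
    [[4, 1, 5, 0], [7, 1, 15, 0], [7, 1, 25, 0], [7, 1, 34, 0], [7, 1, 40, 0], [7, 1, 43.5, 0], [7, 1, 43.5, 0], [7, 1, 43.5, 0], [7, 1, 43.5, 0]]
  ]
}}

```text
t: 7.35
eef_pos: [0.5228, -0.1299, 0.1214]
tool_rot: [-0.0, 0.993, -0.115, -0.0]
force: [-0.5, -0.4, -2.5]
width: 0.0238
```

Run:
```python
from h import *
d=snap("wrist","w5"); o=robot.get_obs(); print(o["eef_pos"],o["tool_rot"],o["width"],o["force"])
snap("side","s5")
cv2.imwrite("pics/w5c.png",cv2.resize(d["img"][:130,170:470],None,fx=2.6,fy=2.6,interpolation=cv2.INTER_CUBIC))
```

```text
[ 0.5227425  -0.12988162  0.12138172] [-2.98336665e-04  9.93417459e-01 -1.14549791e-01 -8.99280817e-05] 0.0236928528226569 [ 1.20408695  0.55280218 -2.68512594]
```

View pics/w5c.png

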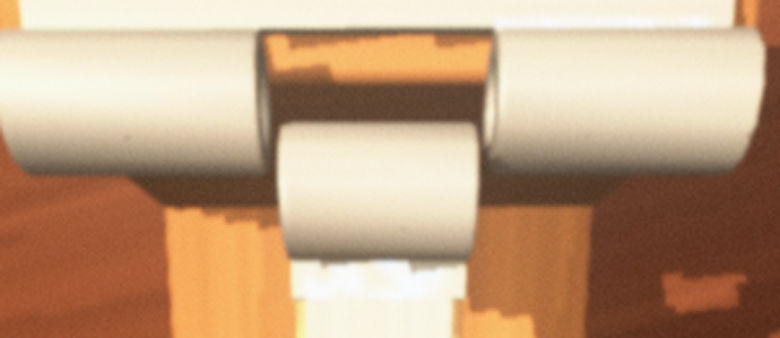

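Lever knuckle (crop 278–477, rows 122–260) sits behind the gap (268–489; post tube rows 28–173), centred sideways.

Run:
```python
from h import *
d=load("w5"); o=robot.get_obs(); M=rot(o["tool_rot"]);P=o["eef_pos"]
c=lambda x,y:(170+x/2.6-.3,y/2.6-.3)
for n,u,z in(("post top",c(379,28),.123),("post bot",c(379,173),.123),("post",c(379,100.5),.123),("lev",c(377.5,191),P[2]+.0024),("levtop",c(377.5,122),P[2]+.0024),("levbot",c(377.5,260),P[2]+.0024)): print(n,(M.T@(onz(d,*u,z)-P)*1000).round(2))
```

```text
post top [113.2   -0.83  -1.72]
post bot [97.42 -0.85 -1.71]
post [105.47  -0.84  -1.71]
lev [95.23 -1.04 -2.44]
levtop [102.94  -1.03  -2.44]
levbot [87.2  -1.05 -2.43]
```

Emit:
{"fn": "drive_tool", "kwargs": {
  "commands": [
    [[2, 0.2, 0.5, 0], [4, 0.2, 0.8, 0], [6, 0.2, 0.8, 0], [8, 0.2, 0.8, 0], [8.5, 0.2, 0.8, 0], [8.5, 0.2, 0.8, 0], [8.5, 0.2, 0.8, 0]]
  ]
}}

```text
t: 8.15
eef_pos: [0.5309, -0.132, 0.1205]
tool_rot: [-0.0, 0.993, -0.115, -0.0]
force: [0.7, 0.3, -2.9]
width: 0.0238
```

Run:
```python
from h import *
d=snap("wrist","w6"); o=robot.get_obs(); print(o["eef_pos"],o["tool_rot"],o["width"],o["force"])
s=snap("side","s6")
A=cv2.resize(d["img"][:120,190:440],None,fx=2.6,fy=2.6,interpolation=cv2.INTER_CUBIC)
p=proj(s,[.6251,-.1542,.123]); print(p); x,y=int(p[0])-75,int(p[1])-35
B=cv2.resize(s["img"][y:y+70,x:x+120],None,fx=4,fy=4,interpolation=cv2.INTER_CUBIC)
out=np.zeros((600,660,3),np.uint8); out[:312,:650]=A; out[315:595,:480]=B; cv2.imwrite("pics/w6c.png",out); print(x,y)
```

```text
[ 0.53091165 -0.13193857  0.12050985] [-3.30869250e-04  9.93421021e-01 -1.14518705e-01 -1.76857813e-04] 0.024187336756433118 [ 0.88117489 -0.74029315 -1.88951692]
[304.30871383 283.95737054]
229 248
```

View pics/w6c.png

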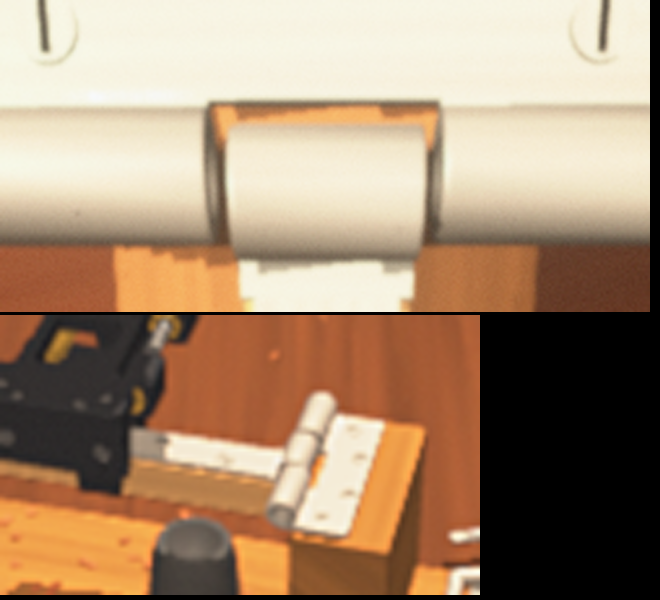

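Run:
```python
from h import *
d=load("w6"); o=robot.get_obs(); M=rot(o["tool_rot"]);P=o["eef_pos"]
g=cv2.GaussianBlur(cv2.cvtColor(d["img"],cv2.COLOR_BGR2GRAY),(3,3),0).astype(float)
for v in (55,62,70,78): print(v,g[v,262:286].astype(int).tolist(),g[v,346:366].astype(int).tolist())
for c in (230,250,310,320,390,410): print(c,g[36:62,c].astype(int).tolist(),g[84:106,c].astype(int).tolist())
a=np.linspace(0,2*np.pi,181)
def ring(x,y,z):  # tool mm
    return np.array([proj(d,P+M@np.array([x+8*np.cos(t),y,z+8*np.sin(t)])/1000) for t in a])
zp=(P[2]-.123)*1000
for n,x,ys,z in(("lev",95.2,(-13,11),-2.4),("postgap",97.1,(-15,13),zp)):
    for y in ys: r=ring(x,y,z); print(n,y,"u",r[:,0].min().round(1),r[:,0].max().round(1),"v",r[:,1].min().round(1),r[:,1].max().round(1))
```

```text
55 [233, 233, 233, 232, 223, 198, 155, 118, 103, 101, 104, 109, 116, 128, 156, 194, 221, 231, 233, 233, 233, 233, 233, 233] [227, 226, 226, 226, 225, 222, 213, 195, 175, 159, 143, 128, 124, 143, 182, 218, 234, 237, 237, 237]
62 [241, 241, 241, 239, 233, 209, 167, 134, 127, 128, 120, 103, 92, 106, 151, 201, 230, 238, 238, 238, 238, 238, 238, 238] [236, 236, 236, 235, 235, 232, 218, 184, 135, 104, 107, 126, 140, 158, 191, 224, 240, 242, 240, 238]
70 [233, 233, 233, 232, 229, 215, 184, 156, 149, 154, 146, 122, 99, 104, 147, 202, 234, 242, 240, 239, 239, 238, 238, 238] [240, 240, 240, 240, 239, 236, 222, 187, 141, 116, 126, 147, 161, 175, 199, 223, 232, 230, 227, 226]
78 [216, 216, 217, 216, 214, 207, 186, 156, 137, 137, 135, 118, 97, 89, 113, 164, 210, 229, 230, 226, 224, 225, 225, 225] [230, 231, 232, 231, 231, 225, 201, 155, 112, 100, 111, 124, 136, 157, 182, 196, 200, 200, 200, 200]
230 [246, 246, 245, 241, 229, 214, 203, 203, 209, 215, 221, 225, 227, 228, 229, 230, 232, 234, 235, 236, 237, 238, 240, 241, 242, 242] [174, 167, 160, 153, 144, 135, 124, 112, 101, 95, 97, 103, 109, 111, 
[... 695 characters left out ...]
5, 178, 172, 166, 159, 151, 141, 130, 118, 112, 124, 160, 204, 231, 239, 241, 241]
390 [241, 241, 237, 228, 213, 203, 204, 210, 216, 221, 225, 228, 229, 230, 231, 232, 233, 235, 235, 236, 236, 236, 237, 237, 238, 238] [165, 157, 149, 141, 133, 123, 111, 101, 94, 94, 103, 115, 121, 123, 123, 122, 122, 121, 121, 122, 121, 121]
410 [240, 240, 236, 226, 210, 198, 198, 205, 213, 219, 224, 227, 228, 229, 230, 231, 232, 233, 234, 235, 235, 236, 237, 237, 238, 238] [168, 160, 153, 146, 138, 127, 115, 102, 92, 84, 79, 75, 72, 71, 71, 71, 71, 71, 71, 71, 72, 71]
lev -13 u 275.4 280.9 v 44.6 99.7
lev 11 u 349.4 354.8 v 44.5 99.7
postgap -15 u 268.5 275.0 v 37.7 93.6
postgap 13 u 355.3 361.7 v 37.6 93.5
```

Run:
```python
from h import *
o=robot.get_obs()
def edges(d,v,lo,hi,dirn):
    g=cv2.GaussianBlur(cv2.cvtColor(d["img"],cv2.COLOR_BGR2GRAY),(3,3),0).astype(float)[v]
    s=np.diff(g)[lo:hi]*dirn; s=np.clip(s,0,None); i=s.argmax(); k=slice(max(0,i-2),i+3); return lo+.5+(np.arange(len(s))[k]*s[k]).sum()/s[k].sum()
d=load("w3"); hsv=cv2.cvtColor(d["img"],cv2.COLOR_BGR2HSV)
Wc=np.linalg.inv(load("w6")["W"])  # same camera-in-tool
M=rot(o["tool_rot"]);P=o["eef_pos"];d6=load("w6")
def row(d,M,P,z,y,v,): # x where projection hits row v
    xs=np.linspace(0,.12,1201); pr=np.array([proj(d,P+M@np.array([x,y,z])) for x in xs]); i=np.abs(pr[:,1]-v).argmin(); return xs[i],pr[i,0]
for v in(130,150,170,190,210,230,250):
    S=hsv[v,:,1].astype(int); sat=S[275:356]
    L=edges(d,v,278,296,1);R_=edges(d,v,336,356,-1)
    # wood edges top z: knuckle-8 => tool z -2.4+8 ; strap top -2.4+5
    xw,uL=row(d6,M,P,.0056,-.012,v);_,uR=row(d6,M,P,.0056,.012,v);_,sL=row(d6,M,P,.0026,-.010,v);_,sR=row(d6,M,P,.0026,.010,v)
    print(v,"wid",(R_-L).round(1),"woodpred",(uR-uL).round(1),"strappred",(sR-sL).round(1))
print(hsv[150,278:296].tolist(),hsv[150,336:356].tolist())
d=load("w4"); print("w4 outer meas",edges(d,50,200,222,1),edges(d,50,410,435,-1), "inner", edges(d,40,276,292,-1),edges(d,40,342,360,1))
P4=np.array([.51606,-.12725,.16451]);M4=M
for y in(-45,-14,14,45):
    r=np.array([proj(d,P4+M4@np.array([112.3+8*np.cos(t),.3+y,41.5+8*np.sin(t)])/1000) for t in np.linspace(0,6.28,90)]); print(y,r[:,0].min().round(1),r[:,0].max().round(1),r[:,1].min().round(1),r[:,1].max().round(1))
```

```text
130 wid 63.5 woodpred 66.0 strappred 56.3
150 wid 62.8 woodpred 64.9 strappred 55.4
170 wid 59.8 woodpred 63.9 strappred 54.5
190 wid 58.5 woodpred 62.8 strappred 53.6
210 wid 57.7 woodpred 61.8 strappred 52.7
230 wid 56.5 woodpred 60.7 strappred 51.8
250 wid 55.6 woodpred 59.7 strappred 50.9
[[10, 162, 183], [11, 162, 183], [11, 157, 183], [10, 155, 187], [11, 156, 193], [15, 142, 224], [23, 110, 247], [27, 88, 251], [28, 71, 252], [28, 55, 252], [28, 29, 252], [26, 20, 252], [24, 19, 252], [24, 20, 252], [24, 19, 252], [24, 21, 252], [24, 19, 252], [25, 18, 252]] [[26, 17, 252], [26, 16, 252], [26, 15, 252], [26, 16, 252], [26, 15, 252], [25, 18, 252], [23, 31, 250], [21, 79, 244], [17, 118, 239], [16, 134, 233], [15, 137, 218], [13, 147, 193], [11, 155, 181], [11, 155, 188], [11, 158, 184], [10, 154, 189], [11, 158, 187], [10, 157, 188], [11, 160, 188], [11, 159, 188]]
w4 outer meas 210.16935483870967 423.6910828025478 inner 282.77966101694915 350.6621621621622
-45 208.8 219.8 28.4 70.7
-14 283.8 287.1 28.3 70.6
14 347.9 351.6 28.2 70.5
45 415.2 426.7 28.1 70.4
```

Emit:
{"fn": "drive_tool", "kwargs": {
  "commands": [
    [[0.6, -0.2, 0, 0], [1.2, -0.2, 0, 0], [1.8, -0.2, 0, 0], [1.8, -0.2, 0, 0], [1.8, -0.2, 0, 0]]
  ]
}}

```text
t: 8.75
eef_pos: [0.5327, -0.1322, 0.1205]
tool_rot: [-0.0, 0.993, -0.114, -0.0]
force: [-0.5, -0.8, -1.4]
width: 0.0236
```

Run:
```python
from h import *
d=snap("wrist","w7"); o=robot.get_obs(); print(o["eef_pos"],o["tool_rot"],o["width"],o["force"],o["wrist_torque"])
g=cv2.GaussianBlur(cv2.cvtColor(d["img"],cv2.COLOR_BGR2GRAY),(3,3),0).astype(float)
for c in (230,250,390,410,300,310,320,330): print(c,g[82:106,c].astype(int).tolist())
s=snap("side","s7")
A=cv2.resize(d["img"][:120,190:440],None,fx=2.6,fy=2.6,interpolation=cv2.INTER_CUBIC)
B=cv2.resize(s["img"][255:311,255:340],None,fx=5,fy=5,interpolation=cv2.INTER_CUBIC)
out=np.zeros((600,660,3),np.uint8); out[:312,:650]=A; out[315:595,:425]=B; cv2.imwrite("pics/w7c.png",out)
```

```text
[ 0.53270472 -0.1321575   0.12052474] [-3.24184404e-04  9.93420787e-01 -1.14520753e-01 -1.79792938e-04] 0.02361854144526611 [-0.28673468  0.45792695 -1.95662356] [ 0.02484971 -0.02948413  0.03139265]
230 [220, 216, 211, 205, 199, 193, 188, 181, 174, 167, 160, 153, 144, 134, 121, 109, 99, 95, 99, 105, 109, 110, 109, 110]
250 [223, 219, 215, 210, 204, 198, 192, 185, 179, 173, 166, 158, 150, 141, 129, 116, 105, 107, 127, 155, 173, 181, 183, 184]
390 [212, 208, 204, 198, 191, 184, 178, 171, 163, 156, 149, 142, 133, 123, 112, 102, 97, 99, 109, 117, 122, 122, 122, 122]
410 [214, 211, 207, 201, 195, 189, 182, 176, 169, 162, 154, 145, 137, 127, 114, 101, 91, 83, 76, 73, 73, 72, 72, 72]
300 [217, 213, 209, 204, 198, 192, 185, 179, 173, 167, 160, 152, 144, 136, 125, 115, 109, 113, 132, 161, 193, 222, 240, 246]
310 [219, 215, 211, 206, 201, 195, 189, 183, 176, 169, 163, 156, 148, 139, 128, 117, 110, 116, 140, 180, 218, 238, 244, 244]
320 [220, 217, 213, 209, 203, 197, 191, 185, 179, 173, 165, 158, 150, 142, 131, 119, 113, 127, 169, 215, 239, 246, 246, 245]
330 [223, 220, 216, 211, 206, 201, 195, 189, 183, 177, 170, 162, 153, 144, 133, 122, 120, 141, 185, 223, 241, 245, 246, 246]
```

View pics/w7c.png

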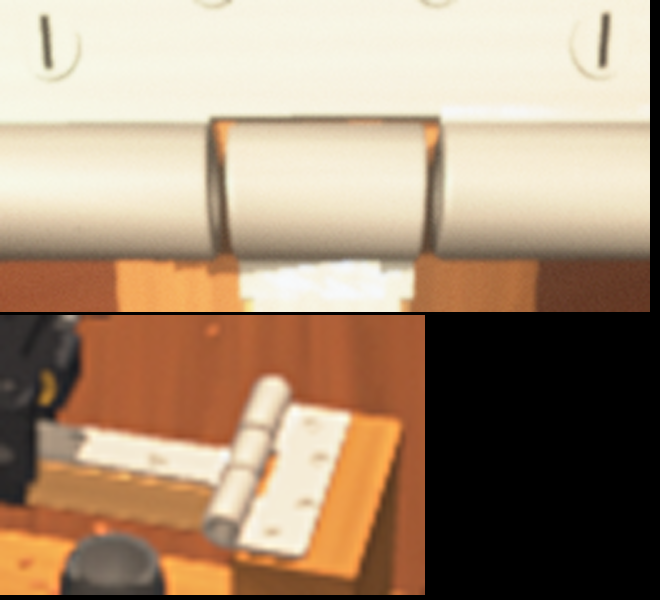

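The lever and post tubes now line up: bottom edges at rows 98–99 on both, and even gaps each side. The side view shows one straight barrel, and the forces look like the lever's weight only.

```bash
python3 -c "
from h import *
o=robot.get_obs();print(o['t'],o['width'],o['force'],abs(o['dq']).max());print(robot.sign_off())"
```

```text
8.85 0.023527647868724102 [-0.4899503  -0.25054236 -1.70741899] 0.001363372247579208
the job is handed in; nothing more can be done
None
```

I picked the lever up at its balance point with a 40 N grip. I carried it over and lowered it behind the post, then slid its knuckle forward between the two post knuckles. I handed the job in at 8.85 s with the lever still held; no verdict was reported.

**Last checks:**
- **Along the lever:** in the wrist view the shading and lower edges of all three tubes match to within about 1 px (about 0.3 mm).
- **Sideways:** the side gaps look even. One step earlier the offset was about 0.2 mm, and I corrected it.
- **Straightness:** the side view shows the three tubes as one straight barrel.
- **Height:** the underside is at about 93 mm. I worked this out from the arm's readings since the pick-up off the bench, not from a separate measurement.
- **Force:** the tool reads only the lever's weight, about 2 N, with no sign of contact with the frame.
- **Bystanders:** I did not measure the pin, box, bowl and screwdriver again at the end. The lever was carried clear of them and no contact showed in the forces.

**One disagreement:** in the wrist view the lever's tube looked about 2% narrower than expected, which could mean it sat about 2 mm low. The strap's width fitted the assumed height, so I put this down to bevelled tube ends and left the height unchanged.

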